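Torque the gearbox filler plug with the click wrench

TASK

Tighten the square-headed filler plug on top of the gearbox clockwise with the click-type torque wrench: set its socket fully down on the plug and turn until the wrench gives at its joint, then stop at once, well before the joint has folded to its stop. Then take the wrench off the plug and lay it flat back on the plywood board and let go. Turn the plug with the wrench only, do not press hard on the gearbox, and leave the other things where they are.

Things in the scene. Friction and masses are not known exactly. Their poses are not given: they have to be found in the camera images.
- gearbox: Fixed green gearbox. Origin on the table exactly under the plug's vertical axis. Casing in its own frame: x -82 to +38, y -98 to +28 mm, up to 78 mm above the table; foot 12 mm thick, x -95 to +55, y -120 to +50 mm; shaft stub on its -y side. A round boss, top 88 mm above the table, carries the plug. The +y and +x sides of the plug are clear for a wrench handle.
- plug_top (a point): Centre of the plug's top face, 112 mm above the table. Its head is a square 30 mm across flats, flats square to this point's x and y axes, straight from 92 to 106 mm above the table, then narrowing in two steps to 28 and 25 mm.
- plug_corner (a point): Point on one corner of the plug's square head, 21 mm from its axis, 106 mm above the table; moves as the plug turns.
- wrench: Handle of the loose click wrench (about 0.5 kg in all). Origin at the underside below the grip; x along the handle away from the socket, z up. Rubber grip x -45 to +90 mm, 20 mm wide, 26 mm high, flat sides; then a 14 mm wide steel shaft to the joint at x -85; socket axis at x -120. Lies flat, socket mouth down, socket rim level with the grip's underside. Centre of mass near x -30 mm.
- grip (a point): Centre of the handle's grip (13 mm above the wrench's underside, above its origin). Axes as the wrench's.
- socket (a point): On the socket's axis at the roof of its recess, 19 mm above its rim. Steel socket block 45 mm square, 28 mm high, with a 4 mm cap; recess a 33 mm square, 19 mm deep, open downwards, flats square to its axes. Fully on, this point meets plug_top and the wrench's underside is 93 mm above the table. Axes as the wrench's while the joint is straight.
- head (a joint): Breakaway joint between handle and socket head (rad), vertical axis, 0 = straight. Stays 0 until it carries about 1.0 N m (clockwise: 12 N across the handle at its grip, or less along with a twist of the hand), then gives: opens to positive values at nearly the same torque, stop at 0.32; springs back to 0 when unloaded. 0.06 or more is a clear click; over 0.25 is too far.
- board: Fixed plywood board on the table, 270 mm (x) by 340 mm (y), 18 mm thick, origin at the centre of its underside. The wrench starts on its -x half and goes back anywhere on it.
- spanner: Plain open-end spanner, 170 mm, lying on the board's +x half; not to be used.
- bearing: Loose steel ring, 52 mm across, 15 mm high, near the gearbox; leave.
- spare_plug: Loose smaller brass plug with a 22 mm square head, on the table; leave.
- oil_can: Plain metal can, 64 mm across, 120 mm high; leave.
- mug: White mug, 80 mm across, 95 mm high; leave.
- driver: Screwdriver, 200 mm, on the table; leave.
- bowl: Steel bowl, 120 mm across, 55 mm high; leave.
- plug: Brass filler plug; origin on its axis at its underside, 88 mm above the table; axes as plug_top. Tightens clockwise from above about the vertical. Turns stiffly (0.4 N m, about 3 N at the grip: not tight yet) for 0.4 to 0.8 rad, then seats hard; where it seats differs at each start and cannot be seen. Press down with less than 20 N.

How it is judged:
On the way, in this order (a step that is already met when the one before it is completed fails the run):
1. the wrench's socket is fully down on the plug (distance between socket and plug_top below 0.006 m), for 0.2 s.
2. with the socket on the plug, the wrench's joint gives (distance between socket and plug_top below 0.01 m and value of joint head above 0.05 rad), for 0.1 s.
At the end, for the whole second after the job is handed in: The wrench lies flat (0.15 rad) and still on the board, mouth down, middle of its grip over the board, underside within 10 mm of the board's top, its joint straight (under 0.03 rad); the plug has stayed turned: its corner is more than 5 mm from where it began (x of wrench in the frame of board between -0.135 and 0.135 m and y of wrench in the frame of board between -0.17 and 0.17 m and height (world z) of wrench below 0.028 m and angle between wrench's own z axis and vertical below 0.15 rad and height (world z) of socket below 0.05 m and value of joint head below 0.03 rad and linear speed of wrench below 0.02 m/s and distance of plug_corner from where it was at the start of the episode above 0.005 m); the robot touches nothing.
It fails at once if the wrench's joint is pulled past 0.25 rad, almost to its stop (over-tightened) (value of joint head above 0.25 rad).
It fails at once if the fingers push the plug (contact force between the fingers and plug above 2 N).
It fails at once if a bystander is moved more than 40 mm (distance of any of spanner, bearing, spare_plug, oil_can, mug, driver, bowl from where it was at the start of the episode above 0.04 m).
It fails at once if the wrench bears too hard on the gearbox and its plug: their contact forces add up to over 120 N (turning to the click alone makes 70 to 90 N) (contact force between wrench and gearbox above 120 N).
It also fails if it takes over 62 s, if anything falls off the work surface, if the arm or the gripper's body presses on something with over 40 N, if the wrist force passes 120 N, or if a joint passes its speed limit or range.

ROBOT

A 6-joint arm with a two-finger parallel gripper is mounted at the origin on the work surface. World frame = base frame: x ahead of the robot, y to its left, z up, the work surface at z = 0. Lengths are in m, angles in rad, forces in N, time in s.
With the tool pointing down it reaches from about 0.375 to 0.975 m from the base axis. Payload 3.8 kg.
Tool frame: the origin (TCP) lies midway between the tips of the shut fingers; the grasp point (between the pads) lies 19 mm behind it; z points along the fingers, y is the direction in which the jaws open and shut (so a half turn about z gives the same grasp; the last joint's range is limited). The gripper opens to 85 mm and grips with 20 to 120 N. Pads are 22 mm wide; open, the fingers measure 114 mm over their backs; the gripper's body (76 mm by 85 mm) begins 54 mm behind the grasp point. The pads swing forward as they close: fully open they stand 13 mm farther back than shut.
Start: joints at [1.172, 0.264, 1.604, -0, 1.274, -0.037], TCP at [0.239, 0.631, 0.231] pointing down, gripper open.
Joint ranges: [-2.63, 2.63], [-0.94, 2.18], [0.31, 2.57], [-1.31, 4.45], [0, 2.66], [-2.55, 2.55]. Speed limits (rad/s): [2.57, 2.57, 3.14, 3.14, 3.14, 3.14].

INTERFACE

Orientations are given as a rotation vector (axis times angle).
In Python, from workcell import bot gives the robot as it stands.
- The arm moves only by the shell command python3 -m inch 'ROWS' [FORCE]. ROWS is JSON, a list of rows, each an object of numbers: "dx", "dy", "dz": the shift along the tool's x, y, z in m; "ax", "ay", "az": the turn, a rotation vector about the tool's x, y, z in degrees; "fingers": the opening, from -1 (shut) to 1 (fully open). A call has 1 to 20 rows; each row is the pose to reach, as a shift and turn from the pose measured when the call began, along the tool's axes at that moment; what a row does not reach only later rows make up. A row lasts 1/8 s, in which the tool goes at most 62.5 mm and 10.7 degrees, less where a joint would pass 70% of its speed; a pose out of reach is approached as far as the arm can. A call with a gripper value outside its range is refused whole. The fingers move at their own pace and stop on an object; FORCE is the grip in N (left out, the last holds). Time passes only in rows, so rows that repeat a pose let the fingers close. It gives the time, the measured TCP pose, the force and the opening at its end, in the units of the state.
- bot.read_state(): the state, without advancing time (a new reading comes with each control period).
- bot.read_camera(name): name is "side" or "top" or "wrist"; returns (picture, depth): 384x512x3 uint8, blue, green, red; 384x512 float32, m along the optical axis (not along the pixel's ray), 0 where there is no reading.
- bot.get_calibration(name): a dict with "intrinsics" (3x3 intrinsics, pixels), "distortion" ([k1, k2, p1, p2, k3] as OpenCV has them; the pictures are not rectified), "view" (4x4, takes a point from world to camera coordinates). Camera axes: x right, y down, z forward; pixel columns grow to the right and rows downward; lengths in m; the calibration is good to about 2 mm. A picture is of the moment at which its call begins: read the wrist's pose just before it. get_calibration takes no time and is no camera call; for the wrist camera it gives the pose at the moment of the call.
- bot.finish_job(): hands the job in, once; it reports no verdict.
Trained networks look in the newest picture that a camera, given by its name, has taken for a name from the list of things; names that differ only in an ending like _2 or _b are one class to them, and where a whole thing is asked for, a point or a joint stands for the part that bears it (a point fixed in the world has none). Each returns a list of dicts, best first, with "p" (0 to 1); they miss things now and then, are a little off and sometimes report something else, mostly with a low value. They report only what shows in the picture. A call takes as long as a camera call.
- bot.masks_of(camera, thing): "region" (384x512 bool, what is visible of it) and "box" ([left, top, right, bottom] in pixels, round what is visible of it).
The state is a dict: "time": time; "q": joint angles; "joint_vel": joint speeds; "joint_torque": joint torques, N m; "tool_pos": TCP position; "tcp_rot": TCP orientation; "wrist_force": force on the tool from outside, world axes, zero at the start; "torque": the same for the moment, N m; "width": opening from 0.0 (shut) to 1.0 (fully open).
Only numpy, scipy, OpenCV 4.12 (cv2) and the standard library are available. Lean on these libraries where they do the work, as an engineer would, in place of code of your own. Each camera call takes 0.05 s, during which the arm holds its last target. There are 200 camera calls.

## Working session

There is one attempt and no reset: what is moved stays moved. The work goes in short steps, Python scripts to look and compute and a shell command to move; the robot and the scene stay as the last step left them, time stands still between calls to the robot, and variables do not carry over. Pictures are saved under pics/ and viewed, about 8 in all and at most 12, crops included, and the job is handed in when it is done.

```bash
mkdir -p pics; ls
cat > h.py <<'E'
import numpy as np, cv2
from workcell import bot
from scipy.spatial.transform import Rotation as R
def ray(cam,uv,cal=None):
    c=cal or bot.get_calibration(cam); V=np.array(c["view"])
    p=cv2.undistortPoints(np.array(uv,float).reshape(-1,1,2),np.array(c["intrinsics"]),np.array(c["distortion"])).reshape(-1,2)
    d=np.c_[p,np.ones(len(p))]
    return -V[:3,:3].T@V[:3,3], d@V[:3,:3]
def world(cam,uv,depth,cal=None):
    o,d=ray(cam,uv,cal); u=np.round(uv).astype(int)
    return o+d*depth[u[:,1],u[:,0]][:,None]
def atz(cam,uv,z,cal=None):
    o,d=ray(cam,uv,cal); return o+d*((z-o[2])/d[:,2])[:,None]
def cloud(cam,region,depth,cal=None):
    v,u=np.nonzero(region&(depth>0)); return world(cam,np.c_[u,v],depth,cal)
def project(cam,P,cal=None):
    c=cal or bot.get_calibration(cam);V=np.array(c["view"])
    return cv2.projectPoints(np.array(P,float).reshape(-1,1,3),cv2.Rodrigues(V[:3,:3])[0],V[:3,3],np.array(c["intrinsics"]),np.array(c["distortion"]))[0].reshape(-1,2)
def tool(): 
    s=bot.read_state(); return np.array(s["tool_pos"]),R.from_rotvec(s["tcp_rot"])
E
python3 - <<'E'
from h import *
s=bot.read_state();print({k:np.round(v,3) for k,v in s.items()})
print(np.round(R.from_rotvec(s["tcp_rot"]).as_matrix(),3))
im={}
for c in ("top","side","wrist"):
    p,d=bot.read_camera(c); im[c]=p; cv2.imwrite(f"pics/{c}0.png",p)
    for t in ("wrench","socket","gearbox","plug","board","spanner","bearing","spare_plug","oil_can","mug","driver","bowl"):
        if c=="wrist" and t not in("wrench","socket","plug"): continue
        for m in bot.masks_of(c,t)[:1]:
            P=cloud(c,m["region"],d)
            if len(P): print(c,t,round(m["p"],2),m["box"],m["region"].sum(),np.round(np.median(P,0),3),"zmax",np.round(np.percentile(P[:,2],97),3))
cv2.imwrite("pics/a.png",np.vstack([np.hstack([cv2.resize(im["top"],(400,300)),cv2.resize(im["side"],(400,300))]),np.hstack([cv2.resize(im["wrist"],(400,300)),np.zeros((300,400,3),np.uint8)])]))
E
```

```text
pics
{'time': np.float64(0.0), 'q': array([ 1.172,  0.265,  1.605,  0.   ,  1.274, -0.037]), 'joint_vel': array([-0.   ,  0.001, -0.   ,  0.   ,  0.001, -0.002]), 'joint_torque': array([-1.0000e-03, -5.1513e+01, -3.6731e+01, -0.0000e+00,  1.3000e-02,
       -0.0000e+00]), 'tool_pos': array([0.239, 0.631, 0.23 ]), 'tcp_rot': array([-0.565, -3.09 ,  0.004]), 'wrist_force': array([ 0.177,  0.166, -0.13 ]), 'torque': array([-0.041, -0.034,  0.024]), 'width': np.float64(1.003)}
[[-0.935  0.354 -0.001]
 [ 0.354  0.935 -0.002]
 [ 0.    -0.002 -1.   ]]
top wrench 0.7 [154.1, 196.4, 230.9, 213.0] 571 [0.522 0.198 0.045] zmax 0.052
top socket 0.64 [206.0, 200.0, 228.9, 214.0] 259 [0.512 0.129 0.046] zmax 0.053
top gearbox 0.6 [281.8, 172.5, 353.3, 224.6] 2381 [ 0.536 -0.166  0.071] zmax 0.11
top plug 0.58 [297.0, 175.1, 313.1, 195.4] 168 [ 0.573 -0.141  0.106] zmax 0.116
top board 0.81 [144.6, 144.3, 249.5, 234.2] 7117 [0.579 0.222 0.019] zmax 0.024
top spanner 0.71 [173.4, 156.7, 215.4, 168.5] 232 [0.675 0.233 0.026] zmax 0.031
top bearing 0.74 [290.4, 134.3, 304.5, 148.4] 163 [ 0.751 -0.132 
[... 721 characters left out ...]
77 [0.571 0.196 0.019] zmax 0.023
side spanner 0.67 [235.2, 145.9, 272.3, 177.1] 203 [0.672 0.225 0.026] zmax 0.03
side bearing 0.73 [332.9, 213.4, 349.9, 224.1] 207 [ 0.75  -0.132  0.014] zmax 0.018
side spare_plug 0.42 [301.3, 199.0, 318.8, 212.0] 155 [ 0.691 -0.048  0.015] zmax 0.032
side oil_can 0.57 [384.5, 279.2, 426.9, 321.0] 1225 [ 0.632 -0.435  0.103] zmax 0.121
side mug 0.72 [231.4, 322.6, 278.8, 384.0] 574 [ 0.283 -0.328  0.022] zmax 0.026
side driver 0.95 [220.7, 313.3, 277.1, 384.0] 579 [ 0.283 -0.325  0.022] zmax 0.026
side bowl 0.7 [293.9, 220.6, 310.3, 237.1] 224 [ 0.567 -0.147  0.104] zmax 0.114
wrist wrench 0.83 [80.1, 371.8, 130.6, 384.0] 491 [0.516 0.251 0.035] zmax 0.046
```

View pics/a.png

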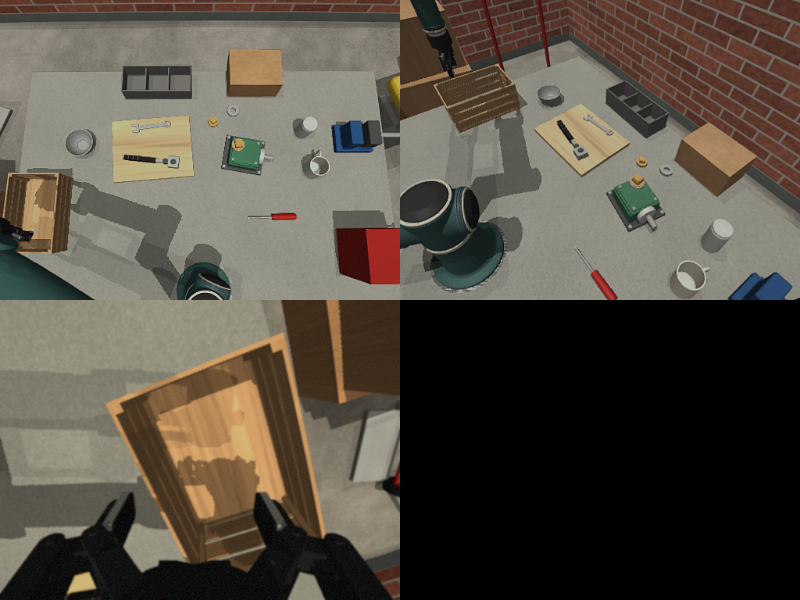

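The top view shows the board at left centre with the wrench's grip to the left and its socket to the right. The gearbox is right of centre with its shaft to the right. The arm is over the crate at lower left.

```bash
cat >> h.py <<'E'
def go(tgt,yaw=None):
    """shift in tool axes to a world target, az in deg so that tool y points at world angle yaw(deg)"""
    p,r=tool(); M=r.as_matrix(); sh=M.T@(np.array(tgt)-p); a=None
    if yaw is not None:
        cur=np.degrees(np.arctan2(M[1,1],M[0,1])); a=-((yaw-cur+180)%360-180)
    print("shift mm",np.round(sh*1000,1),"az",None if a is None else round(a,2), "tilt",np.round(M[:2,2],4))
E
python3 - <<'E'
from h import *
p,r=tool(); c=bot.get_calibration("wrist"); V=np.array(c["view"])
o=-V[:3,:3].T@V[:3,3]; print("cam in tool",r.inv().apply(o-p), "cam axes in tool\n",np.round(r.as_matrix().T@V[:3,:3].T,3),c["intrinsics"])
for cam in("top","side"):
    _,d=bot.read_camera(cam)
    for t in ("wrench","socket","grip"):
        for m in bot.masks_of(cam,t)[:2]:
            P=cloud(cam,m["region"],d); P=P[P[:,2]>.03]
            w,v=np.linalg.eigh(np.cov(P[:,:2].T)); e=v[:,1]*np.sign(v[1,1])
            s=(P[:,:2]-P[:,:2].mean(0))@e
            print(cam,t,round(m["p"],2),P.mean(0).round(3),"ang",np.degrees(np.arctan2(e[1],e[0])).round(1),"ext",s.min().round(3),s.max().round(3))
go((.47,.19,.33),0)
E
```

```text
cam in tool [ 0.0851827   0.00068265 -0.14346082] cam axes in tool
 [[ 0.001 -0.944 -0.329]
 [ 1.     0.001 -0.001]
 [ 0.001 -0.329  0.944]] [[269.55625874   0.         248.50987589]
 [  0.         269.55625874 192.12764809]
 [  0.           0.           1.        ]]
top wrench 0.87 [0.52  0.202 0.045] ang 83.8 ext -0.099 0.141
top socket 0.84 [0.512 0.13  0.046] ang 83.8 ext -0.027 0.04
top socket 0.52 [0.52  0.204 0.044] ang 83.8 ext -0.101 0.14
top grip 0.82 [0.52  0.203 0.044] ang 83.8 ext -0.101 0.141
side wrench 0.96 [0.515 0.19  0.044] ang 83.7 ext -0.09 0.15
side wrench 0.64 [0.673 0.253 0.03 ] ang 91.6 ext -0.029 0.029
side socket 0.56 [0.508 0.127 0.045] ang 82.6 ext -0.027 0.046
side socket 0.27 [0.514 0.187 0.044] ang 83.7 ext -0.086 0.146
side grip 0.97 [0.515 0.189 0.044] ang 83.9 ext -0.089 0.152
shift mm [-372.3 -331.   -98.7] az 69.27 tilt [0. 0.]
```

```bash
python3 -m inch '[{"dz":-0.06},{"dx":-0.04,"dy":-0.03,"dz":-0.1,"az":8},{"dx":-0.09,"dy":-0.065,"dz":-0.1,"az":17},{"dx":-0.14,"dy":-0.1,"dz":-0.1,"az":26},{"dx":-0.19,"dy":-0.135,"dz":-0.1,"az":35},{"dx":-0.24,"dy":-0.17,"dz":-0.1,"az":44},{"dx":-0.29,"dy":-0.205,"dz":-0.1,"az":53},{"dx":-0.34,"dy":-0.24,"dz":-0.1,"az":62},{"dx":-0.38,"dy":-0.27,"dz":-0.1,"az":70},{"dx":-0.412,"dy":-0.295,"dz":-0.1,"az":75},{"dx":-0.412,"dy":-0.295,"dz":-0.1,"az":75},{"dx":-0.412,"dy":-0.295,"dz":-0.1,"az":75}]'
cat > look.py <<'E'
import sys
from h import *
tag,things=sys.argv[1],sys.argv[2].split(",")
c=bot.get_calibration("wrist"); p,d=bot.read_camera("wrist"); vis=p.copy()
np.savez(f"{tag}.npz",p=p,d=d,view=c["view"])
print(np.round(tool()[0],4))
for t in things:
    for m in bot.masks_of("wrist",t)[:1]:
        np.save(f"{tag}_{t}.npy",m["region"])
        P=cloud("wrist",m["region"],d,c)
        zt=np.percentile(P[:,2],90); Q=P[np.abs(P[:,2]-zt)<.004]
        if t=="wrench": Q=P[P[:,2]>zt-.015]
        (cx,cy),(w,h),a=cv2.minAreaRect(Q[:,:2].astype(np.float32)*1000)
        print(t,round(m["p"],2),"z90",zt.round(4),"rect",np.round([cx,cy,w,h,a],1))
        cs,_=cv2.findContours(m["region"].astype(np.uint8),0,1); cv2.drawContours(vis,cs,-1,(0,0,255),1)
cv2.imwrite(f"pics/{tag}.png",vis)
E
python3 look.py w1 wrench,socket,board
```

```text
[0.2389 0.6313 0.2313]
wrench 0.8 z90 0.0441 rect [516.3 246.1  95.2   8.8  81.2]
board 0.86 z90 0.0203 rect [491.7 241.6  73.   51.2  82.4]invalid input at $[0]: expected keys dx, dy, dz, ax, ay, az, fingers
```

View pics/w1.png

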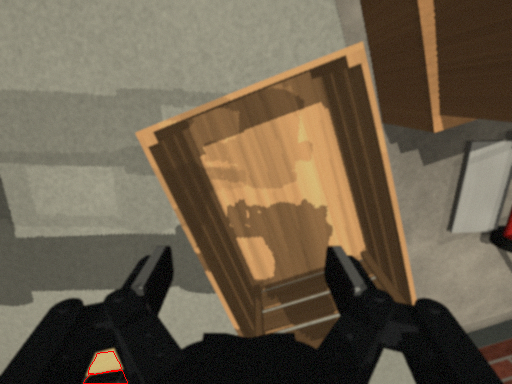

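The move was refused because every row needs all seven keys. This picture still shows the crate.

```bash
python3 -m inch '[{"dx":0,"dy":0,"dz":-0.06,"ax":0,"ay":0,"az":0,"fingers":1},{"dx":-0.04,"dy":-0.03,"dz":-0.1,"ax":0,"ay":0,"az":8,"fingers":1},{"dx":-0.09,"dy":-0.065,"dz":-0.1,"ax":0,"ay":0,"az":17,"fingers":1},{"dx":-0.14,"dy":-0.1,"dz":-0.1,"ax":0,"ay":0,"az":26,"fingers":1},{"dx":-0.19,"dy":-0.135,"dz":-0.1,"ax":0,"ay":0,"az":35,"fingers":1},{"dx":-0.24,"dy":-0.17,"dz":-0.1,"ax":0,"ay":0,"az":44,"fingers":1},{"dx":-0.29,"dy":-0.205,"dz":-0.1,"ax":0,"ay":0,"az":53,"fingers":1},{"dx":-0.34,"dy":-0.24,"dz":-0.1,"ax":0,"ay":0,"az":62,"fingers":1},{"dx":-0.38,"dy":-0.27,"dz":-0.1,"ax":0,"ay":0,"az":70,"fingers":1},{"dx":-0.412,"dy":-0.295,"dz":-0.1,"ax":0,"ay":0,"az":75,"fingers":1},{"dx":-0.412,"dy":-0.295,"dz":-0.1,"ax":0,"ay":0,"az":75,"fingers":1},{"dx":-0.412,"dy":-0.295,"dz":-0.1,"ax":0,"ay":0,"az":75,"fingers":1}]'
python3 look.py w2 wrench,socket,board
```

```text
time: 3.6
tool_pos: [0.5196, 0.2098, 0.3313]
tcp_rot: [-2.329, -2.107, -0.0]
wrist_force: [0.2, -0.0, 0.5]
width: 0.999
[0.5194 0.2103 0.3313]
wrench 0.68 z90 0.048 rect [522.5 223.4 238.8  43.2  84.4]
socket 0.96 z90 0.0509 rect [512.2 126.2  42.7  43.9  85.3]
```

View pics/w2.png

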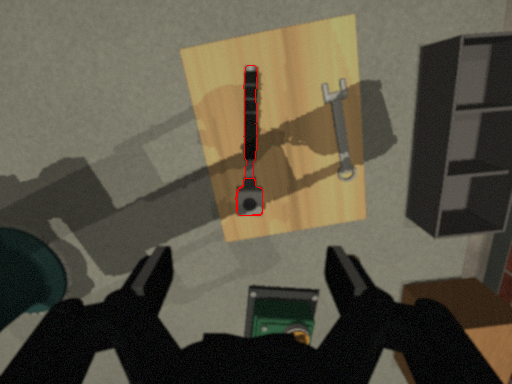

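The wrist picture shows the wrench upright on the board, grip at about (251,115) and socket at about (249,203). The spanner is well clear at right, around (340,130).

```bash
cat > wr.py <<'E'
import sys
from h import *
f=np.load(sys.argv[1]+".npz"); c=dict(bot.get_calibration("wrist")); c["view"]=f["view"]
P=cloud("wrist",np.load(sys.argv[1]+"_wrench.npy"),f["d"],c); zt=np.percentile(P[:,2],90); P=P[P[:,2]>zt-.012]
(sx,sy),(w,h),a=cv2.minAreaRect(cloud("wrist",np.load(sys.argv[1]+"_socket.npy"),f["d"],c)[:,:2].astype(np.float32))
s=np.array([sx,sy]); H=P[np.linalg.norm(P[:,:2]-s,axis=1)>.08]
v=cv2.fitLine(H[:,:2].astype(np.float32),cv2.DIST_HUBER,0,.01,.01).ravel(); e=v[:2]*np.sign(v[1]); 
print("handle ang",np.degrees(np.arctan2(e[1],e[0])).round(2),"socket offset from handle line mm",(np.cross(e,s-v[2:])*1000).round(1))
t=(P[:,:2]-v[2:])@e; print("ends along axis rel socket",((np.percentile(t,[.5,99.5])-(s-v[2:])@e)*1000).round(1),"grip z",np.median(H[:,2]).round(4),"socket",s.round(4))
for x in (-.025,0): print("x",x,"->",(v[2:]+e*((s-v[2:])@e+.12+x)).round(4))
E
python3 wr.py w2 2>/dev/null
python3 - <<'E'
from h import *
for cam in("top",):
    _,d=bot.read_camera(cam)
    m=bot.masks_of(cam,"gearbox")[0];P=cloud(cam,m["region"],d)
    Q=P[(P[:,2]>.072)&(P[:,2]<.084)];print("casing top",np.round(cv2.minAreaRect(Q[:,:2].astype(np.float32)*1000),1) if 0 else cv2.minAreaRect(Q[:,:2].astype(np.float32)*1000))
    Q=P[(P[:,2]>.100)];print("plug",cv2.minAreaRect(Q[:,:2].astype(np.float32)*1000),Q.mean(0))
print(project("wrist",[[.573,-.141,.11]]))
go((.5215,.222,.15),-5.8)
E
```

```text
handle ang 84.09 socket offset from handle line mm 2.0
ends along axis rel socket [-31.9 205.2] grip z 0.0447 socket [0.5117 0.1369]
x -0.025 -> [0.5235 0.2312]
x 0 -> [0.5261 0.256 ]
casing top ((548.5513916015625, -182.16561889648438), (137.15225219726562, 109.12191009521484), 81.06534576416016)
plug ((575.8958129882812, -142.38255310058594), (29.517837524414062, 30.103538513183594), 5.559207916259766) [ 0.57439743 -0.14107671  0.11070448]
[[296.34986529 348.38573755]]
shift mm [ 11.6   1.  181.4] az 0.17 tilt [0.0001 0.0001]
```

```bash
python3 -m inch '[{"dx":0.0125,"dy":0.002,"dz":0.06,"ax":0,"ay":0,"az":0.2,"fingers":1},{"dx":0.0125,"dy":0.002,"dz":0.12,"ax":0,"ay":0,"az":0.2,"fingers":1},{"dx":0.0125,"dy":0.002,"dz":0.18,"ax":0,"ay":0,"az":0.2,"fingers":1},{"dx":0.0125,"dy":0.002,"dz":0.23,"ax":0,"ay":0,"az":0.2,"fingers":1},{"dx":0.0125,"dy":0.002,"dz":0.27,"ax":0,"ay":0,"az":0.2,"fingers":0.5},{"dx":0.0125,"dy":0.002,"dz":0.295,"ax":0,"ay":0,"az":0.2,"fingers":0},{"dx":0.0125,"dy":0.002,"dz":0.308,"ax":0,"ay":0,"az":0.2,"fingers":0},{"dx":0.0125,"dy":0.002,"dz":0.310,"ax":0,"ay":0,"az":0.2,"fingers":0},{"dx":0.0125,"dy":0.002,"dz":0.310,"ax":0,"ay":0,"az":0.2,"fingers":0}]' 80
python3 look.py w3 wrench,socket
```

```text
time: 5.03
tool_pos: [0.5236, 0.2233, 0.0225]
tcp_rot: [2.331, 2.105, 0.003]
wrist_force: [0.3, -0.9, -0.0]
width: 0.502
[0.5238 0.2233 0.0228]
wrench 0.65 z90 0.0456 rect [526.  254.4 177.8  20.7  84. ]
```

View pics/w3.png

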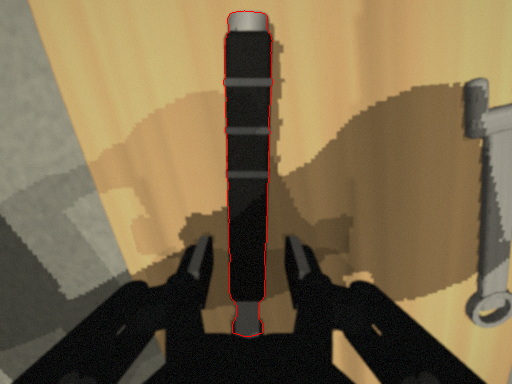

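The handle is centred between the fingers at column 248, so I'll close and lift.

```bash
python3 -m inch '[{"dx":0,"dy":0,"dz":0.001,"ax":0,"ay":0,"az":0,"fingers":-1},{"dx":0,"dy":0,"dz":0.001,"ax":0,"ay":0,"az":0,"fingers":-1},{"dx":0,"dy":0,"dz":0.001,"ax":0,"ay":0,"az":0,"fingers":-1},{"dx":0,"dy":0,"dz":0.001,"ax":0,"ay":0,"az":0,"fingers":-1},{"dx":0,"dy":0,"dz":-0.02,"ax":0,"ay":0,"az":0,"fingers":-1},{"dx":0,"dy":0,"dz":-0.07,"ax":0,"ay":0,"az":0,"fingers":-1},{"dx":0,"dy":0,"dz":-0.13,"ax":0,"ay":0,"az":0,"fingers":-1},{"dx":0,"dy":0,"dz":-0.19,"ax":0,"ay":0,"az":0,"fingers":-1},{"dx":0,"dy":0,"dz":-0.24,"ax":0,"ay":0,"az":0,"fingers":-1},{"dx":0,"dy":0,"dz":-0.24,"ax":0,"ay":0,"az":0,"fingers":-1}]' 100
python3 - <<'E'
from h import *
s=bot.read_state();print(s["wrist_force"],s["torque"],s["width"])
go((.66,-.24,.27),-6)
E
```

```text
time: 6.42
tool_pos: [0.5258, 0.2239, 0.268]
tcp_rot: [2.328, 2.103, 0.019]
wrist_force: [0.0, 0.1, -4.9]
width: 0.212
[ 0.01960609  0.06453364 -4.89272459] [ 0.01852771 -0.04205195  0.02584395] 0.21157494622925
shift mm [-447.9  180.6   -2.5] az 0.17 tilt [0.0118 0.0046]
```

```bash
python3 -m inch '[{"dx":-0.055,"dy":0.02,"dz":0,"ax":0,"ay":0,"az":0,"fingers":-1},{"dx":-0.11,"dy":0.045,"dz":0,"ax":0,"ay":0,"az":0,"fingers":-1},{"dx":-0.165,"dy":0.065,"dz":0,"ax":0,"ay":0,"az":0,"fingers":-1},{"dx":-0.22,"dy":0.09,"dz":0,"ax":0,"ay":0,"az":0,"fingers":-1},{"dx":-0.275,"dy":0.11,"dz":0,"ax":0,"ay":0,"az":0,"fingers":-1},{"dx":-0.33,"dy":0.135,"dz":0,"ax":0,"ay":0,"az":0,"fingers":-1},{"dx":-0.385,"dy":0.155,"dz":0,"ax":0,"ay":0,"az":0,"fingers":-1},{"dx":-0.435,"dy":0.17,"dz":0,"ax":0,"ay":0,"az":0,"fingers":-1},{"dx":-0.45,"dy":0.18,"dz":0,"ax":0,"ay":0,"az":0,"fingers":-1},{"dx":-0.45,"dy":0.18,"dz":0,"ax":0,"ay":0,"az":0,"fingers":-1},{"dx":-0.45,"dy":0.18,"dz":0,"ax":0,"ay":0,"az":0,"fingers":-1}]'
python3 look.py w4 plug,gearbox,wrench
```

```text
time: 7.8
tool_pos: [0.6584, -0.2404, 0.2654]
tcp_rot: [2.33, 2.106, 0.017]
wrist_force: [-0.5, -0.3, -4.2]
width: 0.208
[ 0.6586 -0.2402  0.2662]
plug 0.74 z90 0.1134 rect [ 575.5 -141.5   28.5   28.1    6.9]
gearbox 0.59 z90 0.0918 rect [ 575.7 -141.7   50.5   50.5   83.2]
wrench 0.84 z90 0.2884 rect [ 661.4 -209.9  178.2   20.7   84.4]
```

View pics/w4.png

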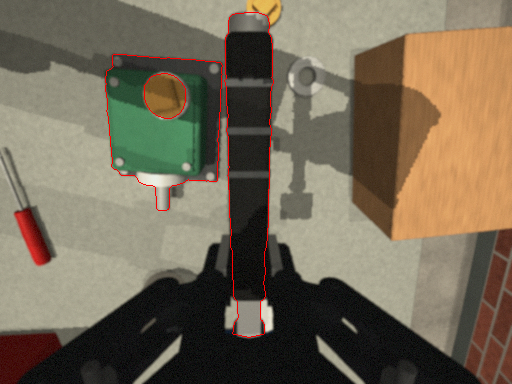

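Plug in the picture is at about (165,95), the gearbox looks turned clockwise a few degrees, and the wrench in hand is at column 249.

Run:
```python
from h import *
f=np.load("w4.npz");c=dict(bot.get_calibration("wrist"));c["view"]=f["view"];d=f["d"]
W=world("wrist",np.stack(np.meshgrid(np.arange(512),np.arange(384)),-1).reshape(-1,2),np.where(d>0,d,np.nan),c)
near=np.linalg.norm(W[:,:2]-[.5755,-.1415],axis=1)<.03
for lo,hi in((.108,.13),(.1095,.13),(.096,.13)):
    Q=W[near&(W[:,2]>lo)&(W[:,2]<hi)];print(lo,len(Q),[np.round(x,1) for x in cv2.minAreaRect(Q[:,:2].astype(np.float32)*1000)],Q.mean(0).round(4))
g=np.load("w4_gearbox.npy").ravel();Q=W[g&(W[:,2]>.074)&(W[:,2]<.082)];print("casing",cv2.minAreaRect(Q[:,:2].astype(np.float32)*1000))
Q=W[g&(W[:,2]>.003)&(W[:,2]<.03)];print("foot",cv2.minAreaRect(Q[:,:2].astype(np.float32)*1000))
cv2.imwrite("pics/w4z.png",cv2.resize(f["p"][60:130,130:200],None,fx=8,fy=8,interpolation=cv2.INTER_CUBIC))
```

```text
0.108 754 [array([ 575.4, -141.9]), array([29.3, 28.3]), np.float64(5.7)] [ 0.5764 -0.1415  0.1122]
0.1095 696 [array([ 575.4, -141.7]), array([28.5, 27.9]), np.float64(7.1)] [ 0.5761 -0.1415  0.1125]
0.096 900 [array([ 575.9, -141.6]), array([30.4, 29.8]), np.float64(5.9)] [ 0.5779 -0.1416  0.1109]
casing ((547.6131591796875, -182.47274780273438), (135.67510986328125, 100.11849975585938), 79.85197448730469)
foot ((549.8202514648438, -172.69741821289062), (170.76220703125, 149.86697387695312), 79.6858139038086)
```

View pics/w4z.png

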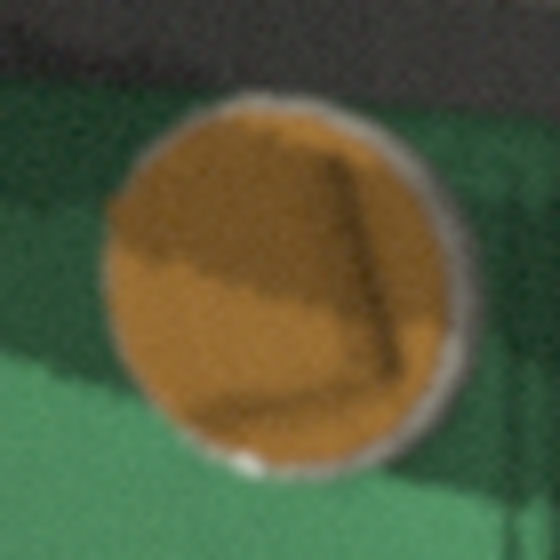

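```bash
cat > sock.py <<'E'
from h import *
# socket pose from the fixed cameras, relative to the tool
p,r=tool()
for cam in ("top","side"):
    _,d=bot.read_camera(cam)
    for t in ("socket","wrench"):
        for m in bot.masks_of(cam,t)[:1]:
            P=cloud(cam,m["region"],d); zt=np.percentile(P[:,2],85); Q=P[np.abs(P[:,2]-zt)<(.005 if t=="socket" else .02)]
            T=r.inv().apply(Q-p)*1000
            rc=cv2.minAreaRect(T[:,:2].astype(np.float32)); tz=np.median(T[:,2])
            print(cam,t,round(m["p"],2),"in tool mm: centre",np.round(rc[0],1),"size",np.round(rc[1],1),"ang",round(rc[2],1),"top z",tz.round(1),"x range",np.percentile(T[:,0],[1,99]).round(1),"world z",zt.round(4))
print("tool",p.round(4),"tilt",r.as_matrix()[:2,2].round(4))
E
python3 sock.py; python3 -c "
from h import *
import numpy as np
f=np.load('w4.npz')
c=dict(bot.get_calibration('wrist'));c['view']=f['view'];P=cloud('wrist',np.load('w4_wrench.npy'),f['d'],c)
p,r=tool();T=r.inv().apply(P-p)*1000;T=T[T[:,0]>10];print('handle in tool x range',np.percentile(T[:,0],[.5,99.5]),'y mean',T[:,1].mean(),'slope y/x',np.polyfit(T[:,0],T[:,1],1),'z/x',np.polyfit(T[T[:,2]<-15][:,0],T[T[:,2]<-15][:,2],1))
"
```

```text
top wrench 0.72 in tool mm: centre [2.1 6. ] size [ 23.  234.9] ang 85.1 top z -21.1 x range [-111.4  116.9] world z 0.2922
side wrench 0.88 in tool mm: centre [-2.3 -4. ] size [ 46.2 238.4] ang 89.1 top z -20.6 x range [-121.1  109. ] world z 0.2911
tool [ 0.6592 -0.2405  0.2676] tilt [0.0118 0.0048]
handle in tool x range [ 11.04041543 120.21736662] y mean -1.097921307655387 slope y/x [-0.00191712 -0.96046037] z/x [ 6.91615794e-03 -1.98278076e+01]
```

```bash
python3 -c "
from h import *
go((.5644,-.0453,.145),7)
p,r=tool();print('tilt fix, target tool axes in current tool:',np.round(np.degrees((r.inv()*R.from_matrix(np.array([[np.cos(.122),0,0],[0,1,0],[0,0,-1]]) if 0 else np.c_[[-np.sin(np.radians(7)),np.cos(np.radians(7)),0],[np.cos(np.radians(7)),np.sin(np.radians(7)),0],[0,0,-1]])).as_rotvec()),2))"
```

```text
shift mm [ 185.2 -115.7  122.4] az -12.81 tilt [0.0122 0.0044]
tilt fix, target tool axes in current tool: [  0.7   -0.24 -12.81]
```

```bash
python3 -m inch '[{"dx":0.045,"dy":-0.028,"dz":0.01,"ax":0.2,"ay":0,"az":-3,"fingers":-1},{"dx":0.09,"dy":-0.056,"dz":0.03,"ax":0.4,"ay":-0.1,"az":-7,"fingers":-1},{"dx":0.14,"dy":-0.088,"dz":0.06,"ax":0.7,"ay":-0.2,"az":-10,"fingers":-1},{"dx":0.175,"dy":-0.11,"dz":0.09,"ax":0.7,"ay":-0.2,"az":-12.8,"fingers":-1},{"dx":0.1852,"dy":-0.1157,"dz":0.12,"ax":0.7,"ay":-0.2,"az":-12.8,"fingers":-1},{"dx":0.1852,"dy":-0.1157,"dz":0.122,"ax":0.7,"ay":-0.2,"az":-12.8,"fingers":-1},{"dx":0.1852,"dy":-0.1157,"dz":0.122,"ax":0.7,"ay":-0.2,"az":-12.8,"fingers":-1},{"dx":0.1852,"dy":-0.1157,"dz":0.122,"ax":0.7,"ay":-0.2,"az":-12.8,"fingers":-1}]'
python3 sock.py; python3 -c "
from h import *
go((.5644,-.0453,.12),7)
a,_=bot.read_camera('top');b,_=bot.read_camera('side')
cv2.imwrite('pics/s1.png',np.hstack([cv2.resize(a[140:240,250:350],(400,400),interpolation=2),cv2.resize(b[180:280,230:330],(400,400),interpolation=2)]))"
```

```text
time: 9.3
tool_pos: [0.5664, -0.0463, 0.1476]
tcp_rot: [2.081, 2.35, 0.004]
wrist_force: [0.3, -0.5, -4.9]
width: 0.211
top socket 0.63 in tool mm: centre [-87.4  -1.1] size [41.2 68.1] ang 87.3 top z -24.6 x range [-121.2  -54.5] world z 0.1743
top wrench 0.93 in tool mm: centre [-1.7  2. ] size [239.3  46.9] ang 0.4 top z -21.4 x range [-120.9  116.3] world z 0.173
side socket 0.93 in tool mm: centre [-86.5  -1.7] size [67.7 46.3] ang 1.2 top z -23.0 x range [-119.8  -55.8] world z 0.1722
side wrench 0.77 in tool mm: centre [-0.4 -8.8] size [ 44.2 241.6] ang 87.3 top z -20.2 x range [-120.   114.6] world z 0.1712
tool [ 0.5664 -0.0463  0.1476] tilt [0.0039 0.0001]
shift mm [ 0.3 -0.3 25.9] az -0.04 tilt [0.0008 0.0007]
```

View pics/s1.png

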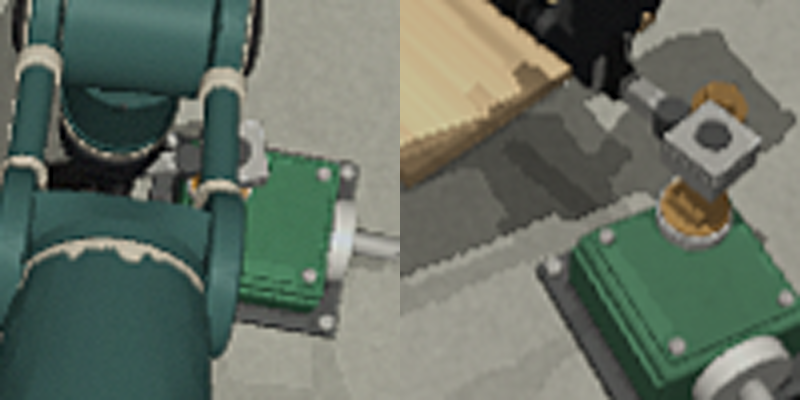

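The side view shows the socket directly above the plug, centred at about (710,145) over (695,215), with the handle out to the upper left.

```bash
python3 -m inch '[{"dx":0.0005,"dy":0.0005,"dz":0.015,"ax":0,"ay":0,"az":0,"fingers":-1},{"dx":0.0005,"dy":0.0005,"dz":0.025,"ax":0,"ay":0,"az":0,"fingers":-1},{"dx":0.0005,"dy":0.0005,"dz":0.030,"ax":0,"ay":0,"az":0,"fingers":-1},{"dx":0.0005,"dy":0.0005,"dz":0.033,"ax":0,"ay":0,"az":0,"fingers":-1},{"dx":0.0005,"dy":0.0005,"dz":0.033,"ax":0,"ay":0,"az":0,"fingers":-1},{"dx":0.0005,"dy":0.0005,"dz":0.033,"ax":0,"ay":0,"az":0,"fingers":-1}]'
python3 -c "
from h import *
s=bot.read_state();print(s['wrist_force'],s['torque']);go((.5649,-.0448,.099),7)"
```

```text
time: 10.45
tool_pos: [0.5653, -0.0449, 0.113]
tcp_rot: [2.082, 2.352, 0.002]
wrist_force: [-0.2, -0.6, -4.8]
width: 0.21
[-0.16069038 -0.58720347 -4.83454009] [ 0.04998768 -0.02493025  0.01914907]
shift mm [ 0.1 -0.4 14. ] az -0.03 tilt [0.001  0.0007]
```

```bash
python3 -m inch '[{"dx":0,"dy":0,"dz":0.003,"ax":0,"ay":0,"az":0,"fingers":-1},{"dx":0,"dy":0,"dz":0.006,"ax":0,"ay":0,"az":0,"fingers":-1},{"dx":0,"dy":0,"dz":0.008,"ax":0,"ay":0,"az":0,"fingers":-1},{"dx":0,"dy":0,"dz":0.010,"ax":0,"ay":0,"az":0,"fingers":-1},{"dx":0,"dy":0,"dz":0.010,"ax":0,"ay":0,"az":0,"fingers":-1}]'
python3 -c "
from h import *
s=bot.read_state();print(s['wrist_force'],s['torque']);go((.5649,-.0448,.099),7)"
```

```text
time: 11.08
tool_pos: [0.5652, -0.0445, 0.1029]
tcp_rot: [2.082, 2.353, 0.003]
wrist_force: [0.5, 1.9, -4.4]
width: 0.209
[ 0.54890529  1.9031332  -4.41210205] [ 0.3190976  -0.07719916  0.01804049]
shift mm [-0.3 -0.4  3.9] az -0.01 tilt [0.0012 0.0011]
```

```bash
python3 -m inch '[{"dx":0.001,"dy":0,"dz":0.001,"ax":0,"ay":0,"az":0,"fingers":-1},{"dx":0.001,"dy":0,"dz":0.003,"ax":0,"ay":0,"az":0,"fingers":-1},{"dx":0.001,"dy":0,"dz":0.004,"ax":0,"ay":0,"az":0,"fingers":-1},{"dx":0.001,"dy":0,"dz":0.004,"ax":0,"ay":0,"az":0,"fingers":-1}]'
python3 -c "
from h import *
s=bot.read_state();print(s['wrist_force'],s['torque']);go((.5649,-.0448,.099),7)"; python3 sock.py
```

```text
time: 11.58
tool_pos: [0.5649, -0.0436, 0.0985]
tcp_rot: [-2.082, -2.352, -0.002]
wrist_force: [-0.7, -0.9, -4.7]
width: 0.207
[-0.74344705 -0.90948412 -4.66180273] [-0.00708207  0.03020272 -0.00084964]
shift mm [-1.2 -0.2 -0.5] az -0.02 tilt [0.0006 0.0011]
top socket 0.59 in tool mm: centre [-89.8   1.4] size [62.  42.3] ang 9.1 top z -28.3 x range [-120.5  -60.2] world z 0.1285
top wrench 0.66 in tool mm: centre [-3.   7.8] size [238.5  47. ] ang 3.9 top z -22.2 x range [-120.5  115.2] world z 0.127
side socket 0.68 in tool mm: centre [-88.3  -2.8] size [64.7 44. ] ang 1.1 top z -28.5 x range [-120.1  -58.8] world z 0.1284
side wrench 0.59 in tool mm: centre [-1.8 -1.5] size [239.5  46.5] ang 0.6 top z -22.5 x range [-120.6  109.9] world z 0.1272
tool [ 0.5649 -0.0436  0.0985] tilt [0.0006 0.0011]
```

```bash
python3 -m inch '[{"dx":0,"dy":0,"dz":0.001,"ax":0,"ay":0,"az":0,"fingers":-1},{"dx":0,"dy":0,"dz":0.002,"ax":0,"ay":0,"az":0,"fingers":-1},{"dx":0,"dy":0,"dz":0.003,"ax":0,"ay":0,"az":0,"fingers":-1},{"dx":0,"dy":0,"dz":0.003,"ax":0,"ay":0,"az":0,"fingers":-1}]'
python3 -c "
from h import *
s=bot.read_state();print(s['wrist_force'],s['torque'],s['tool_pos'])"
```

```text
time: 12.38
tool_pos: [0.5651, -0.0435, 0.0958]
tcp_rot: [2.082, 2.353, 0.003]
wrist_force: [0.5, 0.2, -4.0]
width: 0.209
[ 0.49689895  0.21865933 -4.04884838] [0.08098363 0.02539801 0.04015814] [ 0.56509019 -0.0435291   0.09582463]
```

```bash
python3 -m inch '[{"dx":0,"dy":0,"dz":0.001,"ax":0,"ay":0,"az":0,"fingers":-1},{"dx":0,"dy":0,"dz":0.0015,"ax":0,"ay":0,"az":0,"fingers":-1},{"dx":0,"dy":0,"dz":0.002,"ax":0,"ay":0,"az":0,"fingers":-1},{"dx":0,"dy":0,"dz":0.002,"ax":0,"ay":0,"az":0,"fingers":-1}]'
python3 -c "
from h import *
s=bot.read_state();print(s['wrist_force'],s['torque'],s['tool_pos'])"
```

```text
time: 12.88
tool_pos: [0.5652, -0.0435, 0.0941]
tcp_rot: [2.082, 2.352, 0.003]
wrist_force: [-0.6, 0.0, -1.5]
width: 0.213
[-0.554723    0.02504363 -1.47434679] [-0.10524002  0.13118252 -0.1330621 ] [ 0.56522948 -0.04353823  0.09410598]
```

The roof is touching: support rose about 3 N. I'll turn clockwise about the plug axis, first to 18°, which is before the earliest possible seat.

```bash
python3 -m inch '[{"dx":-0.0001,"dy":0.0034,"dz":0,"ax":0,"ay":0,"az":2,"fingers":-1},{"dx":-0.0003,"dy":0.0069,"dz":0,"ax":0,"ay":0,"az":4,"fingers":-1},{"dx":-0.0007,"dy":0.0103,"dz":0,"ax":0,"ay":0,"az":6,"fingers":-1},{"dx":-0.0012,"dy":0.0137,"dz":0,"ax":0,"ay":0,"az":8,"fingers":-1},{"dx":-0.0018,"dy":0.0171,"dz":0,"ax":0,"ay":0,"az":10,"fingers":-1},{"dx":-0.0025,"dy":0.0205,"dz":0,"ax":0,"ay":0,"az":12,"fingers":-1},{"dx":-0.0033,"dy":0.0239,"dz":0,"ax":0,"ay":0,"az":14,"fingers":-1},{"dx":-0.0043,"dy":0.0272,"dz":0,"ax":0,"ay":0,"az":16,"fingers":-1},{"dx":-0.0053,"dy":0.0305,"dz":0,"ax":0,"ay":0,"az":18,"fingers":-1},{"dx":-0.0053,"dy":0.0305,"dz":0,"ax":0,"ay":0,"az":18,"fingers":-1}]'
cat > f.py <<'E'
from h import *
s=bot.read_state();p,r=tool();M=r.as_matrix();F=np.array(s['wrist_force'])
f=M.T@F;t=M.T@np.array(s['torque']);c=np.r_[.5757,-.1417]-p[:2]
print("tool force",f.round(2),"tool torque",t.round(2),"yaw",np.degrees(np.arctan2(M[1,1],M[0,1])).round(2),"TCP",p.round(4),"dist to plug",np.linalg.norm(c).round(4),"plug in tool",(M.T@np.r_[c,0]).round(4))
# moment about plug axis if torque is taken about TCP
print("Mz plug",(s['torque'][2]+(-c[0])*F[1]-(-c[1])*F[0]).round(2))
E
python3 f.py
```

```text
time: 14.12
tool_pos: [0.5957, -0.0448, 0.0938]
tcp_rot: [-2.424, -1.996, -0.001]
wrist_force: [-4.5, 2.0, -1.3]
width: 0.21
tool force [ 1.08 -4.78  1.34] tool torque [ 0.79 -0.11  0.23] yaw -11.09 TCP [ 0.5957 -0.0448  0.0938] dist to plug 0.0989 plug in tool [-0.0989 -0.001  -0.0002]
Mz plug 0.25
```

```bash
python3 -m inch '[{"dx":-0.0001,"dy":0.0026,"dz":0,"ax":0,"ay":0,"az":1.5,"fingers":-1},{"dx":-0.0002,"dy":0.0052,"dz":0,"ax":0,"ay":0,"az":3,"fingers":-1},{"dx":-0.0004,"dy":0.0078,"dz":0,"ax":0,"ay":0,"az":4.5,"fingers":-1},{"dx":-0.0006,"dy":0.0103,"dz":0,"ax":0,"ay":0,"az":6,"fingers":-1},{"dx":-0.0006,"dy":0.0103,"dz":0,"ax":0,"ay":0,"az":6,"fingers":-1}]'
python3 f.py
```

```text
time: 14.75
tool_pos: [0.6057, -0.0474, 0.0938]
tcp_rot: [-2.526, -1.865, -0.001]
wrist_force: [-4.6, 1.4, 0.3]
width: 0.208
tool force [-0.04 -4.83 -0.31] tool torque [ 0.84 -0.31  0.22] yaw -17.13 TCP [ 0.6057 -0.0474  0.0938] dist to plug 0.0989 plug in tool [-0.0989 -0.0009 -0.0001]
Mz plug 0.26
```

Still a steady 4.8 N, so the plug is turning. I'll go on in 4° steps.

```bash
python3 -m inch '[{"dx":-0.0001,"dy":0.0023,"dz":0,"ax":0,"ay":0,"az":1.3,"fingers":-1},{"dx":-0.0002,"dy":0.0045,"dz":0,"ax":0,"ay":0,"az":2.6,"fingers":-1},{"dx":-0.0003,"dy":0.0069,"dz":0,"ax":0,"ay":0,"az":4,"fingers":-1},{"dx":-0.0003,"dy":0.0069,"dz":0,"ax":0,"ay":0,"az":4,"fingers":-1}]'
python3 f.py
```

```text
time: 15.25
tool_pos: [0.6123, -0.0498, 0.0937]
tcp_rot: [-2.59, -1.775, -0.001]
wrist_force: [-3.7, 2.2, 0.1]
width: 0.212
tool force [ 0.66 -4.27 -0.07] tool torque [ 0.76 -0.32  0.25] yaw -21.17 TCP [ 0.6123 -0.0498  0.0937] dist to plug 0.099 plug in tool [-0.099  -0.0009 -0.0001]
Mz plug 0.17
```

```bash
echo pause
```

```text
pause
```

```bash
python3 -m inch '[{"dx":-0.0001,"dy":0.0023,"dz":0,"ax":0,"ay":0,"az":1.3,"fingers":-1},{"dx":-0.0002,"dy":0.0045,"dz":0,"ax":0,"ay":0,"az":2.6,"fingers":-1},{"dx":-0.0003,"dy":0.0069,"dz":0,"ax":0,"ay":0,"az":4,"fingers":-1},{"dx":-0.0003,"dy":0.0069,"dz":0,"ax":0,"ay":0,"az":4,"fingers":-1}]'
python3 f.py
```

```text
time: 15.75
tool_pos: [0.6187, -0.0526, 0.0937]
tcp_rot: [-2.651, -1.682, -0.001]
wrist_force: [-4.2, 2.2, -0.4]
width: 0.208
tool force [ 0.23 -4.79  0.43] tool torque [ 0.76 -0.51  0.19] yaw -25.2 TCP [ 0.6187 -0.0526  0.0937] dist to plug 0.0989 plug in tool [-0.0989 -0.001  -0.0001]
Mz plug 0.28
```

```bash
python3 -m inch '[{"dx":-0.0001,"dy":0.0023,"dz":0,"ax":0,"ay":0,"az":1.3,"fingers":-1},{"dx":-0.0002,"dy":0.0045,"dz":0,"ax":0,"ay":0,"az":2.6,"fingers":-1},{"dx":-0.0003,"dy":0.0069,"dz":0,"ax":0,"ay":0,"az":4,"fingers":-1},{"dx":-0.0003,"dy":0.0069,"dz":0,"ax":0,"ay":0,"az":4,"fingers":-1}]'
python3 f.py
```

```text
time: 16.25
tool_pos: [0.6248, -0.0558, 0.0937]
tcp_rot: [-2.708, -1.589, -0.0]
wrist_force: [-4.9, 1.3, 1.7]
width: 0.21
tool force [-1.31 -4.93 -1.67] tool torque [ 0.78 -0.45  0.18] yaw -29.21 TCP [ 0.6248 -0.0558  0.0937] dist to plug 0.0989 plug in tool [-0.0989 -0.001  -0.0001]
Mz plug 0.31
```

```bash
python3 -m inch '[{"dx":-0.0001,"dy":0.0023,"dz":0,"ax":0,"ay":0,"az":1.3,"fingers":-1},{"dx":-0.0002,"dy":0.0045,"dz":0,"ax":0,"ay":0,"az":2.6,"fingers":-1},{"dx":-0.0003,"dy":0.0069,"dz":0,"ax":0,"ay":0,"az":4,"fingers":-1},{"dx":-0.0003,"dy":0.0069,"dz":0,"ax":0,"ay":0,"az":4,"fingers":-1}]'
python3 f.py
```

```text
time: 16.75
tool_pos: [0.6307, -0.0595, 0.0937]
tcp_rot: [-2.762, -1.493, -0.0]
wrist_force: [-4.2, 1.8, 0.0]
width: 0.213
tool force [-0.75 -4.52  0.01] tool torque [ 0.76 -0.49  0.2 ] yaw -33.21 TCP [ 0.6307 -0.0595  0.0937] dist to plug 0.099 plug in tool [-0.0989 -0.001  -0.0001]
Mz plug 0.25
```

```bash
python3 -m inch '[{"dx":-0.0001,"dy":0.0023,"dz":0,"ax":0,"ay":0,"az":1.3,"fingers":-1},{"dx":-0.0002,"dy":0.0045,"dz":0,"ax":0,"ay":0,"az":2.6,"fingers":-1},{"dx":-0.0003,"dy":0.0069,"dz":0,"ax":0,"ay":0,"az":4,"fingers":-1},{"dx":-0.0003,"dy":0.0069,"dz":0,"ax":0,"ay":0,"az":4,"fingers":-1}]'
python3 f.py
```

```text
time: 17.25
tool_pos: [0.6357, -0.063, 0.0935]
tcp_rot: [-2.81, -1.397, 0.002]
wrist_force: [-6.6, 3.6, 2.0]
width: 0.208
tool force [-1.15 -7.43 -2.01] tool torque [ 1.11 -0.55 -0.32] yaw -37.14 TCP [ 0.6357 -0.063   0.0935] dist to plug 0.099 plug in tool [-0.099  -0.0003 -0.    ]
Mz plug 1.05
```

Moment about the plug jumped from 0.25 to 1.05 N m, so the plug is seated and the joint is at its giving torque. I'll advance a little more for a clear click.

```bash
python3 -m inch '[{"dx":-0.0001,"dy":0.0026,"dz":0,"ax":0,"ay":0,"az":1.5,"fingers":-1},{"dx":-0.0002,"dy":0.0052,"dz":0,"ax":0,"ay":0,"az":3,"fingers":-1},{"dx":-0.0002,"dy":0.0052,"dz":0,"ax":0,"ay":0,"az":3,"fingers":-1}]'
python3 f.py
python3 - <<'E'
from h import *
a,d=bot.read_camera('side');b,_=bot.read_camera('top')
u=project("side",[[.5757,-.1417,.125]])[0].astype(int);v=project("top",[[.5757,-.1417,.125]])[0].astype(int);print(u,v)
cr=lambda i,u:cv2.resize(i[u[1]-30:u[1]+30,u[0]-30:u[0]+30],(400,400),interpolation=2)
cv2.imwrite('pics/c1.png',np.hstack([cr(a,u),cr(b,v)]))
E
```

```text
time: 17.62
tool_pos: [0.6384, -0.0652, 0.0932]
tcp_rot: [-2.842, -1.324, 0.006]
wrist_force: [-7.4, 5.4, 3.1]
width: 0.213
tool force [-0.63 -9.13 -3.05] tool torque [ 1.47 -0.65 -0.4 ] yaw -40.05 TCP [ 0.6384 -0.0652  0.0932] dist to plug 0.0989 plug in tool [-0.0989  0.0012  0.0001]
Mz plug 1.3
[305 223] [305 181]
```

View pics/c1.png

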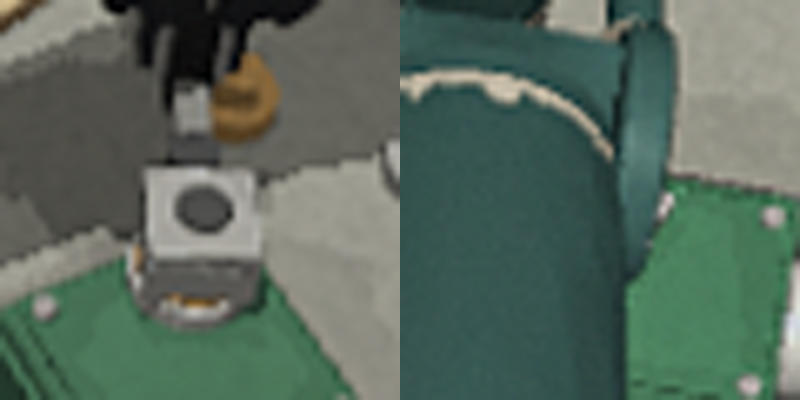

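The side view shows the socket down on the plug, top face at about (205,210), with the handle running up to the hand. I'll measure the socket's yaw against the tool.

```bash
cat > yaw.py <<'E'
from h import *
_,r=tool();M=r.as_matrix();ty=np.degrees(np.arctan2(M[1,1],M[0,1]))
for i in range(3):
    a,d=bot.read_camera('side')
    v,u=np.mgrid[195:250,275:335]; uv=np.c_[u.ravel(),v.ravel()]
    W=world('side',uv,d); n=np.linalg.norm(W[:,:2]-[.5757,-.1417],axis=1)<.036
    g=cv2.cvtColor(a,cv2.COLOR_BGR2HSV)[uv[:,1],uv[:,0]]
    Q=W[n&(abs(W[:,2]-.1245)<.006)&(g[:,1]<60)]
    # template: rotate/shift a 45 mm square for best overlap with the points at cap height
    P=atz('side',uv[n&(abs(W[:,2]-.1245)<.006)&(g[:,1]<60)&(g[:,2]>100)],.125)[:,:2]
    rc=cv2.minAreaRect(P.astype(np.float32)*1000)
    print(len(P),"rect",np.round(rc[0],1),np.round(rc[1],1),"ang",round(rc[2],1),"rel tool yaw",round((rc[2]-ty+45)%90-45,1))
E
python3 yaw.py
```

```text
181 rect [ 572.4 -143.2] [42.7 44.5] ang 54.5 rel tool yaw 4.5
184 rect [ 572.4 -143.2] [42.7 44.5] ang 54.5 rel tool yaw 4.5
182 rect [ 572.4 -143.2] [42.7 44.5] ang 54.5 rel tool yaw 4.5
```

The socket lags the handle by about 4.5° (about 0.08 rad). I'll add 2° pivoting about the joint and hold, for a margin that stays well below 0.25.

```bash
python3 -m inch '[{"dx":0,"dy":0.0015,"dz":0,"ax":0,"ay":0,"az":1,"fingers":-1},{"dx":0,"dy":0.003,"dz":0,"ax":0,"ay":0,"az":2,"fingers":-1},{"dx":0,"dy":0.003,"dz":0,"ax":0,"ay":0,"az":2,"fingers":-1}]'
python3 f.py; python3 yaw.py
```

```text
time: 18.25
tool_pos: [0.64, -0.0665, 0.0932]
tcp_rot: [-2.863, -1.277, 0.008]
wrist_force: [-6.0, 4.0, 1.8]
width: 0.211
tool force [-1.01 -7.13 -1.75] tool torque [ 1.19 -0.74 -0.61] yaw -41.91 TCP [ 0.64   -0.0665  0.0932] dist to plug 0.0989 plug in tool [-0.0989  0.0024  0.0002]
Mz plug 1.32
180 rect [ 572.4 -143.2] [42.7 44.5] ang 54.5 rel tool yaw 6.4
182 rect [ 572.4 -143.2] [42.7 44.5] ang 54.5 rel tool yaw 6.4
179 rect [ 572.4 -143.2] [42.7 44.5] ang 54.5 rel tool yaw 6.4
```

```bash
python3 look.py w5 wrench; python3 -c "
from h import *
f=np.load('w5.npz');c=dict(bot.get_calibration('wrist'));c['view']=f['view'];P=cloud('wrist',np.load('w5_wrench.npy'),f['d'],c)
p,r=tool();T=r.inv().apply(P-p)*1000;T=T[(T[:,0]>10)&(T[:,2]<-15)];print('handle deg in tool',np.degrees(np.polyfit(T[:,0],T[:,1],1)[0]),'z slope deg',np.degrees(np.polyfit(T[:,0],T[:,2],1)[0]))"
```

```text
[ 0.6399 -0.0665  0.0933]
wrench 0.68 z90 0.1151 rect [658.7 -44.4 181.2  21.2  48.2]
handle deg in tool -0.1348650060007353 z slope deg 2.8897341846646296
```

Click confirmed: the plug held still, the moment levelled at 1.3, the lag is about 0.11 rad and the handle is aligned with the tool. Now I'll unload.

```bash
python3 -m inch '[{"dx":-0.0001,"dy":-0.0024,"dz":0,"ax":0,"ay":0,"az":-2.1,"fingers":-1},{"dx":-0.0003,"dy":-0.0048,"dz":0,"ax":0,"ay":0,"az":-4.3,"fingers":-1},{"dx":-0.0004,"dy":-0.0071,"dz":0,"ax":0,"ay":0,"az":-6.4,"fingers":-1},{"dx":-0.0005,"dy":-0.0095,"dz":0,"ax":0,"ay":0,"az":-7.9,"fingers":-1},{"dx":-0.0005,"dy":-0.0095,"dz":-0.001,"ax":0,"ay":0,"az":-7.9,"fingers":-1}]'
python3 f.py; python3 yaw.py
```

```text
time: 19.12
tool_pos: [0.6322, -0.0605, 0.094]
tcp_rot: [-2.768, -1.471, 0.008]
wrist_force: [-3.6, 2.3, -3.0]
width: 0.209
tool force [-0.12 -4.18  3.  ] tool torque [ 0.71 -0.34  0.34] yaw -34.02 TCP [ 0.6322 -0.0605  0.094 ] dist to plug 0.099 plug in tool [-0.0989 -0.0014  0.0001]
Mz plug 0.08
187 rect [ 571.8 -144.5] [46.6 44.5] ang 56.0 rel tool yaw 0.0
188 rect [ 572.6 -143.4] [42.7 45.2] ang 54.5 rel tool yaw -1.5
188 rect [ 572.6 -143.4] [42.7 45.2] ang 54.5 rel tool yaw -1.5
```

```bash
python3 -m inch '[{"dx":0,"dy":-0.0015,"dz":0,"ax":0,"ay":0,"az":0,"fingers":-1},{"dx":0,"dy":-0.0015,"dz":-0.006,"ax":0,"ay":0,"az":0,"fingers":-1},{"dx":0,"dy":-0.0015,"dz":-0.014,"ax":0,"ay":0,"az":0,"fingers":-1},{"dx":0,"dy":-0.0015,"dz":-0.024,"ax":0,"ay":0,"az":0,"fingers":-1},{"dx":0,"dy":-0.0015,"dz":-0.06,"ax":0,"ay":0,"az":0,"fingers":-1},{"dx":0,"dy":-0.0015,"dz":-0.11,"ax":0,"ay":0,"az":0,"fingers":-1},{"dx":0,"dy":-0.0015,"dz":-0.11,"ax":0,"ay":0,"az":0,"fingers":-1}]'
python3 f.py; python3 sock.py
python3 -c "
from h import *
go((.5238,.2233,.2),-5.9)
p,r=tool();y=np.radians(-5.9);print(np.round(np.degrees((r.inv()*R.from_matrix(np.c_[[-np.sin(y),np.cos(y),0],[np.cos(y),np.sin(y),0],[0,0,-1]])).as_rotvec()),2))"
```

```text
time: 20.15
tool_pos: [0.6364, -0.0607, 0.2111]
tcp_rot: [2.774, 1.474, 0.009]
wrist_force: [0.0, -0.0, -5.1]
width: 0.207
tool force [-0.05  0.02  5.1 ] tool torque [-0.07  0.07 -0.03] yaw -34.02 TCP [ 0.6364 -0.0607  0.2111] dist to plug 0.1012 plug in tool [-0.1011 -0.005  -0.0005]
Mz plug 0.02
top wrench 0.67 in tool mm: centre [72.5 -1.3] size [89.6 19.1] ang 3.2 top z -17.7 x range [ 28.5 116.2] world z 0.2318
side socket 0.67 in tool mm: centre [-93.9  -7.7] size [43.8 61.8] ang 88.5 top z -20.2 x range [-124.2  -69.5] world z 0.2325
side wrench 0.82 in tool mm: centre [-43.7  -5.8] size [164.3  45.9] ang 0.6 top z -16.2 x range [-125.    25.9] world z 0.2315
tool [ 0.6364 -0.0607  0.2111] tilt [0.0053 0.0026]
shift mm [ 175.1 -246.7    3.9] az -28.13 tilt [-0.0123  0.005 ]
[ -0.77  -0.03 -28.13]
```

```bash
python3 -m inch '[{"dx":0.03,"dy":-0.042,"dz":0,"ax":0,"ay":0,"az":-5,"fingers":-1},{"dx":0.06,"dy":-0.085,"dz":0,"ax":-0.2,"ay":0,"az":-10,"fingers":-1},{"dx":0.09,"dy":-0.127,"dz":0,"ax":-0.4,"ay":0,"az":-15,"fingers":-1},{"dx":0.12,"dy":-0.17,"dz":0,"ax":-0.6,"ay":0,"az":-20,"fingers":-1},{"dx":0.15,"dy":-0.21,"dz":0.02,"ax":-0.8,"ay":0,"az":-25,"fingers":-1},{"dx":0.175,"dy":-0.247,"dz":0.05,"ax":-0.8,"ay":0,"az":-28.1,"fingers":-1},{"dx":0.175,"dy":-0.247,"dz":0.1,"ax":-0.8,"ay":0,"az":-28.1,"fingers":-1},{"dx":0.175,"dy":-0.247,"dz":0.14,"ax":-0.8,"ay":0,"az":-28.1,"fingers":-1},{"dx":0.175,"dy":-0.247,"dz":0.15,"ax":-0.8,"ay":0,"az":-28.1,"fingers":-1},{"dx":0.175,"dy":-0.247,"dz":0.15,"ax":-0.8,"ay":0,"az":-28.1,"fingers":-1}]'
python3 f.py; python3 sock.py
python3 look.py w6 wrench; python3 -c "
from h import *
f=np.load('w6.npz');c=dict(bot.get_calibration('wrist'));c['view']=f['view'];P=cloud('wrist',np.load('w6_wrench.npy'),f['d'],c)
p,r=tool();T=r.inv().apply(P-p)*1000;T=T[(T[:,0]>10)&(T[:,2]<-15)];print('pitch deg',np.degrees(np.polyfit(T[:,0],T[:,2],1)[0]),'top z at TCP',np.polyfit(T[:,0],T[:,2],1)[1])"
```

```text
time: 21.7
tool_pos: [0.5211, 0.2237, 0.0532]
tcp_rot: [-2.333, -2.103, 0.002]
wrist_force: [-0.2, 0.1, -4.7]
width: 0.21
tool force [ 0.11 -0.19  4.67] tool torque [-0.03  0.06 -0.07] yaw -5.94 TCP [0.5211 0.2237 0.0532] dist to plug 0.3695 plug in tool [-3.578e-01  9.210e-02  1.000e-04]
Mz plug 0.13
top socket 0.64 in tool mm: centre [-89.    0.4] size [64.9 44.6] ang 1.3 top z -28.4 x range [-120.9  -61.1] world z 0.0835
top wrench 0.78 in tool mm: centre [-6.9  0.8] size [230.  46.] ang 0.3 top z -25.3 x range [-121.4  105.8] world z 0.083
side socket 0.81 in tool mm: centre [-91.    0.1] size [59.7 43.9] ang 0.6 top z -31.0 x range [-120.4  -62.1] world z 0.0855
side wrench 0.66 in tool mm: centre [-22.5   0.2] size [199.7  45. ] ang 0.6 top z -26.8 x range [-121.4   70.4] world z 0.0848
tool [0.5211 0.2237 0.0532] tilt [-0.0013 -0.0005]
[0.5228 0.2244 0.0555]
wrench 0.97 z90 0.0777 rect [526.2 254.1 179.5  20.7  83.7]
pitch deg 2.4659291287625145 top z at TCP -22.701632705126624
```

The wrench hangs with its socket end 2.5° high. I'll level it while lowering to the board.

```bash
python3 -m inch '[{"dx":0,"dy":0,"dz":0.01,"ax":0,"ay":1.2,"az":0,"fingers":-1},{"dx":0,"dy":0,"dz":0.02,"ax":0,"ay":2.4,"az":0,"fingers":-1},{"dx":0,"dy":0,"dz":0.028,"ax":0,"ay":2.4,"az":0,"fingers":-1},{"dx":0,"dy":0,"dz":0.032,"ax":0,"ay":2.4,"az":0,"fingers":-1},{"dx":0,"dy":0,"dz":0.033,"ax":0,"ay":2.4,"az":0,"fingers":-1},{"dx":0,"dy":0,"dz":0.033,"ax":0,"ay":2.4,"az":0,"fingers":-1}]'
python3 f.py
```

```text
time: 22.85
tool_pos: [0.5218, 0.2238, 0.023]
tcp_rot: [-2.313, -2.085, -0.049]
wrist_force: [-5.8, -3.7, 6.1]
width: 0.208
tool force [-4.01 -5.37 -6.25] tool torque [ 0.76 -0.7   0.05] yaw -5.93 TCP [0.5218 0.2238 0.023 ] dist to plug 0.3695 plug in tool [-0.3577  0.0913 -0.0149]
Mz plug 2.29
```

Contact with about 11 N of support. Release slowly, then rise.

```bash
python3 -m inch '[{"dx":0,"dy":0,"dz":0,"ax":0,"ay":0,"az":0,"fingers":-0.4},{"dx":0,"dy":0,"dz":0,"ax":0,"ay":0,"az":0,"fingers":-0.1},{"dx":0,"dy":0,"dz":0,"ax":0,"ay":0,"az":0,"fingers":0.3},{"dx":0,"dy":0,"dz":0,"ax":0,"ay":0,"az":0,"fingers":0.5},{"dx":0,"dy":0,"dz":-0.02,"ax":0,"ay":0,"az":0,"fingers":0.5},{"dx":0,"dy":0,"dz":-0.06,"ax":0,"ay":0,"az":0,"fingers":0.5},{"dx":0,"dy":0,"dz":-0.12,"ax":0,"ay":0,"az":0,"fingers":0.5},{"dx":0,"dy":0,"dz":-0.18,"ax":0,"ay":0,"az":0,"fingers":0.5},{"dx":0.03,"dy":0,"dz":-0.24,"ax":0,"ay":0,"az":0,"fingers":0.5},{"dx":0.03,"dy":0,"dz":-0.24,"ax":0,"ay":0,"az":0,"fingers":0.5},{"dx":0.03,"dy":0,"dz":-0.24,"ax":0,"ay":0,"az":0,"fingers":0.5}]'
python3 look.py w7 wrench,socket,board; python3 wr.py w7 2>/dev/null
python3 - <<'E'
from h import *
print(bot.read_state()["wrist_force"])
for cam in("side","top"):
    p,d=bot.read_camera(cam); cv2.imwrite(f"pics/{cam}9.png",p)
    for t in("wrench","board","plug","spanner","bearing","spare_plug","oil_can","driver"):
        for m in bot.masks_of(cam,t)[:1]:
            P=cloud(cam,m["region"],d);print(cam,t,round(m["p"],2),np.median(P,0).round(3),np.percentile(P[:,2],97).round(3))
a=cv2.imread("pics/w7.png");b=cv2.imread("pics/side9.png");cv2.imwrite("pics/end.png",np.hstack([cv2.resize(a,(400,300)),cv2.resize(b,(400,300))]))
E
```

```text
time: 24.22
tool_pos: [0.5237, 0.2438, 0.2641]
tcp_rot: [-2.312, -2.086, -0.049]
wrist_force: [0.0, -0.0, 0.5]
width: 0.752
[0.523  0.2432 0.2624]
wrench 0.81 z90 0.0478 rect [522.4 222.8 238.8  43.9  83.7]
socket 0.83 z90 0.0509 rect [511.7 126.3  42.6  43.4  83.6]
board 0.72 z90 0.02 rect [577.6 221.2 270.6 340.1   5. ]
handle ang 83.68 socket offset from handle line mm -2.0
ends along axis rel socket [-27.9 208.5] grip z 0.0448 socket [0.5138 0.1328]
x -0.025 -> [0.5223 0.2274]
x 0 -> [0.5251 0.2522]
[-0.20706615  0.12950452 -0.09362598]
side wrench 0.71 [0.515 0.166 0.044] 0.051
side board 0.58 [0.572 0.196 0.019] 0.022
side plug 0.52 [ 0.568 -0.147  0.105] 0.114
side spanner 0.75 [0.673 0.221 0.025] 0.029
side bearing 0.72 [0.571 0.198 0.019] 0.023
side spare_plug 0.73 [ 0.691 -0.049  0.016] 0.032
side oil_can 0.79 [ 0.632 -0.435  0.104] 0.121
side driver 0.74 [ 0.283 -0.329  0.022] 0.027
top wrench 0.61 [0.515 0.136 0.046] 0.053
top board 0.57 [0.586 0.149 0.019] 0.027
top spanner 0.63 [0.678 0.193 0.025] 0.031
top bearing 0.46 [ 0.748 -0.132  0.016] 0.021
top oil_can 0.72 [ 0.645 -0.418  0.111] 0.125
top driver 0.86 [ 0.285 -0.32   0.022] 0.03
```

View pics/end.png

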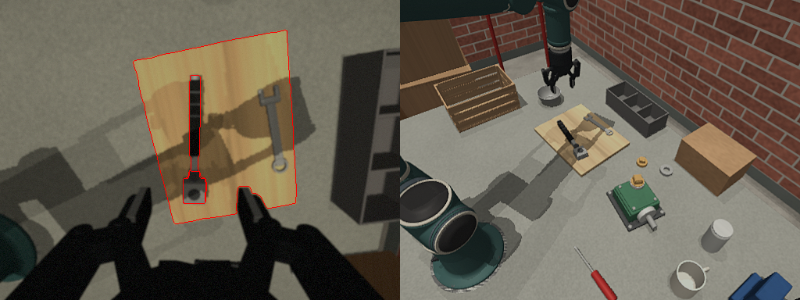

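The end picture shows the wrench flat on the board at about (195,140) in the left view, with its head in line and the bystanders in place. The plug is bare on the gearbox. I'll check the plug's yaw numerically and hand in.

Run:
```python
from h import *
for cam in("side","top"):
    _,d=bot.read_camera(cam);v,u=np.mgrid[150:250,270:340];W=world(cam,np.c_[u.ravel(),v.ravel()],d)
    Q=W[(np.linalg.norm(W[:,:2]-[.5757,-.1417],axis=1)<.03)&(W[:,2]>.1)]
    if len(Q)>10: print(cam,len(Q),cv2.minAreaRect(Q[:,:2].astype(np.float32)*1000))
print(bot.finish_job())
```

```text
side 123 ((572.8255615234375, -142.32627868652344), (28.93890953063965, 29.505468368530273), 59.060096740722656)
top 96 ((575.1975708007812, -140.9720458984375), (29.423585891723633, 29.23467445373535), 62.84135437011719)
the job is handed in; nothing more can be done
None
```

I tightened the plug to the click, laid the wrench back flat on the board and handed the job in at about 24 s of the 62 s. No verdict was reported, so the results below are my own measurements.

- **Fit:** I lowered the socket until the hand felt about 3 N of support from the plug.
- **Tightening:** I turned clockwise about the plug axis. The moment stayed near 0.25 N m, then jumped to over 1 N m at about 40–44° of hand rotation. It levelled off at about 1.3 N m while the socket stood still.
- **Click:** I stopped with the socket lagging the handle by about 6.4° (about 0.11 rad), by the side camera. After I eased back, the joint measured straight to within about 1.5°, and I lifted the wrench off.
- **Last checks:**
  - The wrench lies straight on the board: socket at 83.6°, handle at 83.7°, and the top of the grip at 45 mm.
  - The hand is clear of everything.
  - The plug's yaw went from about +6° to about −27° to −31°, roughly 14 mm at the corner.
  - The spanner, spare plug, bearing, oil can and driver are where they were, to within the spread of the readings. I judged the mug and bowl from the picture only.

**Disagreements and misses:**
- The measured moments do not match the stated values: 0.25 against 0.4 N m before seating, and 1.3 against 1.0 N m at the click. I relied on the jump and the plateau instead.
- The side camera placed the socket and plug about 3 mm off from the wrist and top cameras.
- One network report named the board as the bearing; the top camera showed the bearing in place.

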